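# Refit the cover and knob of the cellar's fan-speed controller

### The job

The cheese cellar's fan-speed controller lies on the bench with its cover off: lay the white cover back over the shaft and down on the four corner pins until it sits fully on the housing all round. Then pick up the black knob, turn it so that the flat in its bore matches the flat on the D-shaft, and push it on against its spring until it is fully home on the cover's dial. Finish while still holding the knob pressed home with the gripper, so that its grub screw can be tightened, and leave the cheese, the screwdriver and the brush where they are.

Things in the scene. Friction and masses are not known exactly. Their poses are not given: they have to be found in the camera images.
- controller: open grey housing of the fan-speed controller on its back, fixed, 150 (x) x 110 (y) mm, rim 55 mm above the bench; origin at the centre of its underside, z up, black cable glands on the -x end. Four 6 mm steel pins at x = +-64, y = +-44 mm rise 8 mm above the rim, the top 4 mm tapered. The shaft axis is at x = +18, y = 0.
- shaft_tip (a point): centre of the end face of the upright steel D-shaft, 86 mm above the bench; 12 mm in diameter, the last 2.5 mm chamfered. Its flat is on this point's +x side, 2 mm from the axis; a red line across the end face runs along x from the round side to the flat. z up. It turns with slight friction (0.015 N m), and starts within 0.5 rad of the controller's x axis.
- spring (a joint): brass spring washer (22 mm) round the shaft, under the knob: travel in m. 0 = released, 76 mm above the bench, 5 mm above the dial of the seated cover; 0.005 = pressed level with the dial, the knob home. 1 N/mm plus 1.5 N preload: about 6.5 N at home; it pushes the knob back up when let go.
- cover_dial (a point): raised square dial, 58 x 58 mm, on the loose white cover (about 0.2 kg, starts flat on the bench, right way up): grip it here. Its sides are parallel to the plate's, its top 16 mm above the plate's underside. This point: dial centre, 10 mm above the underside, 18 mm towards +x from the plate's centre. Seated, it is on the shaft axis, 65 mm above the bench, x as the controller's x.
- cover_plate (a point): centre of the underside of the same cover's plate, 150 (x) x 110 (y) x 4 mm, z up; an amber lamp 5 mm tall is near the -x end. Four 9 mm holes at x = +-64, y = +-44 mm take the pins; a 30 mm hole through the dial lets the shaft and washer through. Seated, the underside lies on the housing's rim, 55 mm above the bench.
- knob_center (a point): loose black knob (0.05 kg) standing on its underside on the bench, 37 mm tall; this point is on its axis, 18.5 mm above the underside. Round hub 46 mm wide, 19 mm high; on it a bar grip 42 mm long (x), 16 mm wide (y), 18 mm high, with a white pointer line at its +x end. Home, this point is on the shaft axis, 89.5 mm above the bench.
- knob_bore (a point): centre of the mouth of the D-shaped bore in the knob's underside: 17 mm deep, 13.2 mm in diameter, its flat on the +x side (the pointer's side), 2.7 mm from the axis. It slips on when the knob's +x is within about 8 degrees of the shaft's +x. Home, the underside rests on the dial, 71 mm above the bench.
- cheese: small round cheese, 96 mm in diameter, 42 mm high, origin at the centre of its underside; leave alone
- screwdriver: screwdriver with red handle, about 200 mm long, lying on the bench; leave alone
- rind_brush: wooden cheese-rind brush, 128 x 47 mm, 40 mm high, lying on its bristles; origin at the centre of its underside; leave alone
Things that resemble listed ones, but are neither listed nor needed, are in the scene too. Of the things that look like the part that bears knob_center, the larger one is meant.

How it is judged:
By the outcome, as a careful person would: the job done as asked, in the order asked, and still so for the second after the job is handed in, while the arm keeps its last pose, push and grip.
It also fails if it takes over 61 s, if anything falls off the work surface, if the arm or the gripper's body presses on something with over 40 N, if the wrist force passes 120 N, or if a joint passes its speed limit or range.

### The arm

A 6-joint arm with a two-finger parallel gripper is mounted at the origin on the work surface. World frame = base frame: x ahead of the robot, y to its left, z up, the work surface at z = 0. Lengths are in m, angles in rad, forces in N, time in s.
With the tool pointing down it reaches from about 0.275 to 0.825 m from the base axis. Payload 5.2 kg.
Tool frame: the origin (TCP) lies at the very end of the fingers, on their centre line; the grasp point (between the pads) lies 19 mm behind it; z points along the fingers, y is the direction in which the jaws open and shut (so a half turn about z gives the same grasp; the last joint's range is limited). The gripper opens to 93 mm and grips with 3 to 60 N. Pads are 15 mm wide; open, the fingers measure 128 mm over their backs; the gripper's body (75 mm by 188 mm) begins 65 mm behind the grasp point.
Start: joints at [0.948, 0.259, 1.535, -0, 1.348, -0.203], TCP at [0.224, 0.502, 0.219] pointing down, gripper open.
Joint ranges: [-3.14, 3.14], [-0.91, 2.08], [0.19, 2.58], [-1.22, 4.36], [0.22, 2.71], [-3.12, 3.12]. Speed limits (rad/s): [2.57, 2.57, 3.14, 3.14, 3.14, 3.14].

### API

Orientations are given as a 3x3 rotation matrix whose columns are the frame's x, y, z axes.
In Python, from cell import r gives the robot as it stands. Calls block until the motion is done:
- r.move_pose(position, orientation): joint-space move of the TCP to a pose.
- r.move_l(position, vel=0.15, orientation=None, until_force=None): straight line of the TCP; orientation=None keeps the orientation; vel is the mean speed in m/s. With until_force (N) it stops when the force on the tool has changed by that much, and returns True; else False.
- r.goto_joints(angles): joint-space move.
- r.set_gripper(opening, grip_force=None): finger opening in m; grip_force is the grip in N (None keeps the last); returns when the fingers have stopped.
- r.dwell(seconds).
- r.solve_ik(position, orientation): joint angles nearest the present ones, or None.
- r.read_state(): the state.
- r.camera(name): name is "scene" or "side" or "wrist"; returns the picture (420x560x3 uint8, red, green, blue); there is no depth.
- r.camera_info(name): a dict with "fovy" (degrees; the focal length in pixels is half the picture's height over the tangent of half this angle, whatever the lens; pixels are square), "cx", "cy" (the principal point, pixels), "rvec" (rotation vector, rad) and "tvec" (3), from world to camera coordinates, as OpenCV has them. Camera axes: x right, y down, z forward; pixel columns grow to the right and rows downward; lengths in m; the calibration is good to about 2 mm. A picture is of the moment at which its call begins: read the wrist's pose just before it. camera_info takes no time and is no camera call; for the wrist camera it gives the pose at the moment of the call.
A pose or a line that the arm cannot do raises r.Unreachable and nothing moves.
- r.sign_off(): hands the job in, once; it reports no verdict.
Trained networks look in the newest picture that a camera, given by its name, has taken for a name from the list of things; names that differ only in an ending like _2 or _b are one class to them, and where a whole thing is asked for, a point or a joint stands for the part that bears it (a point fixed in the world has none). Each returns a list of dicts, best first, with "confidence" (0 to 1); they miss things now and then, are a little off and sometimes report something else, mostly with a low value. They report only what shows in the picture. A call takes as long as a camera call. They do not tell look-alikes from the thing itself.
- r.search_frame(camera, query): "position" ([x, y, z] in m, in the coordinates of the camera as it stood for that picture, good to about 4 mm: the middle of the surface that is visible of it).
- r.regions_of(camera, query): "pixels" (420x560 bool, what is visible of it).
The state is a dict: "t": time; "joint_positions": joint angles; "qd": joint speeds; "tau": joint torques, N m; "ee_pos": TCP position; "tcp_rot": TCP orientation; "ft_force": force on the tool from outside, world axes, zero at the start; "moment": the same for the moment, N m; "gripper_width": finger opening in m.
Only numpy, scipy, OpenCV 4.12 (cv2) and the standard library are available. Lean on these libraries where they do the work, as an engineer would, in place of code of your own. Each camera call takes 0.05 s, during which the arm holds its last target.

## Working session

There is one attempt and no reset: what is moved stays moved. The work goes in short steps, each a Python script; the robot and the scene stay as the last script left them, time stands still between calls to the robot, and variables do not carry over. Pictures are saved under pics/ and viewed, and the job is handed in when it is done.

```bash
ls; mkdir -p pics
python3 - <<'E'
from cell import r
import cv2
s=r.read_state(); print(s)
for n in ("scene","side","wrist"):
    im=r.camera(n); cv2.imwrite(f"pics/{n}0.png",im[:,:,::-1]); print(n,r.camera_info(n))
E
```

```text
pics
{'t': 0.0, 'joint_positions': array([ 9.48195464e-01,  2.59347714e-01,  1.53604258e+00, -1.03973314e-05,
        1.34800455e+00, -2.02763167e-01]), 'qd': array([ 5.37035727e-04, -2.68283442e-04, -8.27111153e-04,  4.59365367e-04,
        1.43023436e-04,  1.54580597e-05]), 'tau': array([-1.43058132e-04, -4.37306750e+01, -2.84003145e+01,  7.21397996e-02,
        4.13802755e-02, -1.56676269e-04]), 'ee_pos': array([0.22383385, 0.5018108 , 0.21783143]), 'tcp_rot': array([[-9.13155866e-01,  4.07609222e-01, -1.04271011e-03],
       [ 4.07610403e-01,  9.13154751e-01, -1.46994955e-03],
       [ 3.52990702e-04, -1.76731254e-03, -9.99998376e-01]]), 'ft_force': array([ 0.03191129, -0.04767934, -0.08145071]), 'moment': array([ 0.07940897,  0.00179437, -0.02919444]), 'gripper_width': 0.09269699721151482}
scene {'fovy': 45.098069907798475, 'cx': 272.85080430461414, 'cy': 214.91431391906957, 'rvec': array([ 2.04793227,  1.68850236, -0.49439494]), 'tvec': array([-0.12366793, -0.49671361,  1.42871111])}
side {'fovy': 44.285659256587735, 'cx': 275.0190789282526, 'cy': 208.07757174120377, 'rvec': array([ 2.33785316, -0.63453992,  0.21593196]), 'tvec': array([-0.52961101,  0.28073686,  0.83884513])}
wrist {'fovy': 58.32017713413514, 'cx': 281.4896170086869, 'cy': 199.69565332532608, 'rvec': array([-2.44849028, -1.58918592, -0.20353014]), 'tvec': array([-0.54951452, -0.0288768 ,  0.38949784])}
```

View pics/scene0.png

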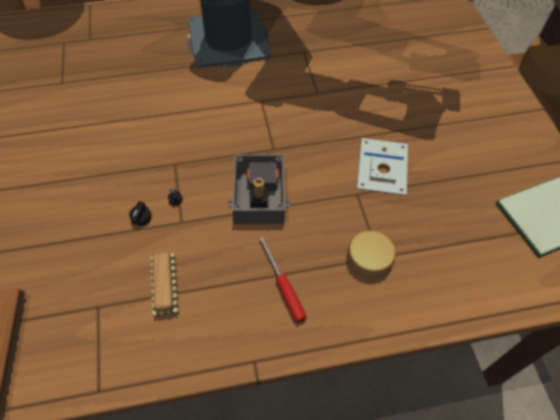

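View pics/side0.png

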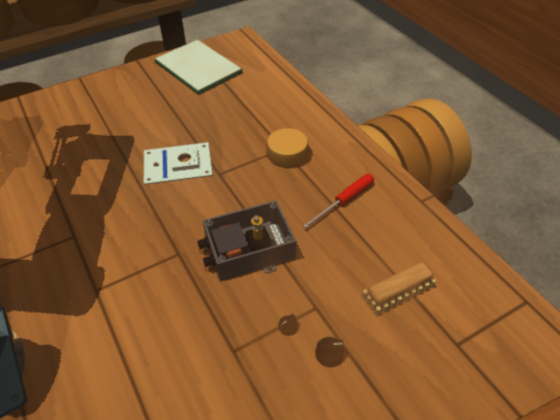

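View pics/wrist0.png

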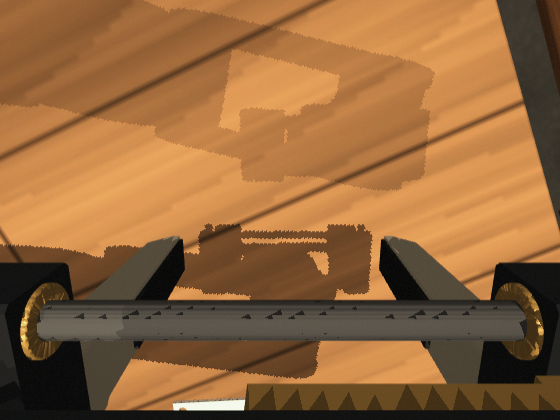

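```bash
cat > h.py <<'E'
import numpy as np, cv2
from cell import r
def K(ci):
    f=210/np.tan(np.radians(ci["fovy"])/2)
    return np.array([[f,0,ci["cx"]],[0,f,ci["cy"]],[0,0,1]])
def RT(ci): return cv2.Rodrigues(np.array(ci["rvec"]))[0],np.array(ci["tvec"]).reshape(3)
def c2w(ci,p):
    R,t=RT(ci); return R.T@(np.array(p)-t)
def px2w(ci,uv,z):
    R,t=RT(ci); uv=np.atleast_2d(np.array(uv,float))
    d=(np.linalg.inv(K(ci))@np.c_[uv,np.ones(len(uv))].T)
    d=R.T@d; o=-R.T@t
    return (o[:,None]+d*((z-o[2])/d[2])).T
def w2px(ci,P):
    R,t=RT(ci); q=(K(ci)@(R@np.atleast_2d(P).T+t[:,None])); return (q[:2]/q[2]).T
def down(yaw):
    "tool down; tool y axis at angle yaw+90deg ; tool x axis at yaw"
    c,s=np.cos(yaw),np.sin(yaw)
    return np.array([[c,s,0],[s,-c,0],[0,0,-1.]])
E
python3 - <<'E'
from h import *
np.set_printoptions(precision=4,suppress=True)
for n in ("scene","side"):
    im=r.camera(n); ci=r.camera_info(n)
    for q in ("controller","cover_dial","cover_plate","shaft_tip","knob_center"):
        for d in r.search_frame(n,q)[:3]:
            print(n,q,round(d["confidence"],2),c2w(ci,d["position"]),w2px(ci,c2w(ci,d["position"]))[0])
    x=im[:,:,::-1]
    if n=="scene": c=x[120:250,110:430]; c=cv2.resize(c,None,fx=2.5,fy=2.5,interpolation=2)
    else: c=x[120:380,130:360]; c=cv2.resize(c,None,fx=2.3,fy=2.3,interpolation=2)
    cv2.imwrite(f"pics/{n}_crop.png",c)
print(r.read_state()["t"])
E
```

```text
scene controller 0.75 [ 0.5497 -0.0148  0.0327] [257.8237 188.1487]
scene cover_plate 0.94 [0.5222 0.2873 0.008 ] [384.0509 164.9754]
scene knob_center 0.83 [ 0.5601 -0.2722  0.0147] [141.2121 215.2392]
scene knob_center 0.47 [ 0.5243 -0.2014  0.0121] [172.947  197.4119]
side controller 0.75 [ 0.5466 -0.0181  0.032 ] [249.9379 240.4828]
side cover_dial 0.77 [0.5148 0.2773 0.0039] [176.519  165.3498]
side cover_plate 0.6 [0.5165 0.2767 0.0023] [177.4351 165.7557]
side shaft_tip 0.34 [ 0.5553 -0.2823  0.0161] [331.5871 354.1708]
side knob_center 0.61 [ 0.5205 -0.2024  0.0164] [287.9988 325.8977]
0.75
```

View pics/scene_crop.png

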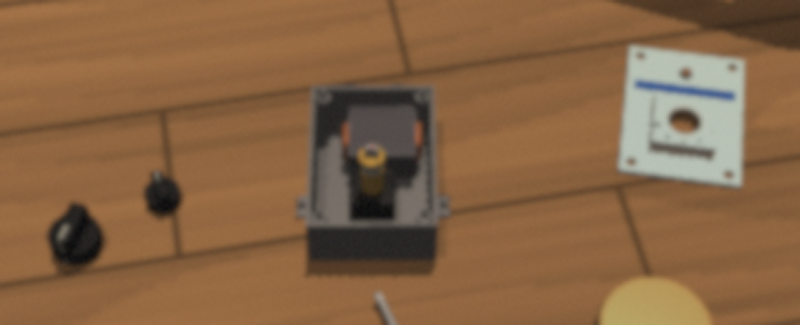

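View pics/side_crop.png

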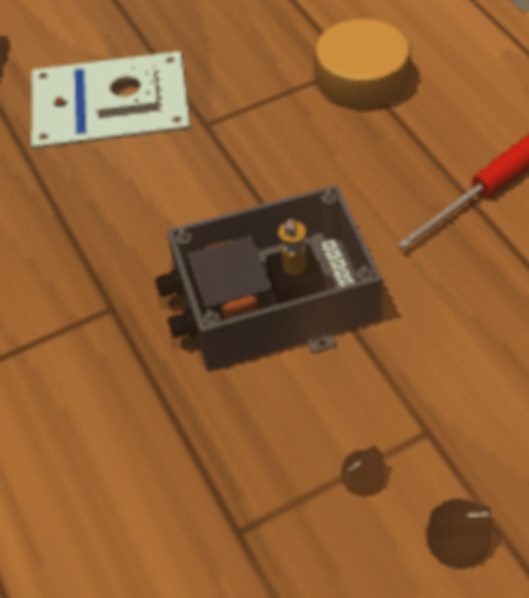

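Run:
```python
from h import *
np.set_printoptions(precision=4,suppress=True)
s=r.read_state(); ci=r.camera_info("wrist")
R,t=RT(ci); o=-R.T@t
T=s["tcp_rot"]
print("cam in tool",T.T@(o-s["ee_pos"]), "R cam axes in tool\n",T.T@R.T)
# view of candidate pose above knob (yaw options) 
print(r.read_state()["joint_positions"])
for (p) in ([.56,-.275,.25],[.52,.28,.25],[.55,-.015,.25]):
  for yaw in (0,np.pi/2,np.pi,-np.pi/2):
    print(p,round(yaw,2),r.solve_ik(p,down(yaw)))
```

```text
cam in tool [ 0.0709  0.0001 -0.1655] R cam axes in tool
 [[ 0.0002 -0.9672 -0.2539]
 [ 1.      0.0001  0.0003]
 [-0.0003 -0.2539  0.9672]]
[ 0.9482  0.2586  1.535  -0.      1.348  -0.2028]
[0.56, -0.275, 0.25] 0 [-0.635   0.3757  1.294  -0.      1.4719  0.9358]
[0.56, -0.275, 0.25] 1.57 [-0.635   0.3757  1.294  -0.      1.4719 -0.635 ]
[0.56, -0.275, 0.25] 3.14 [-0.635   0.3757  1.294  -0.      1.4719 -2.2058]
[0.56, -0.275, 0.25] -1.57 [-0.635   0.3757  1.294  -0.      1.4719  2.5066]
[0.52, 0.28, 0.25] 0 [ 0.3052  0.3141  1.3823 -0.      1.4451  1.876 ]
[0.52, 0.28, 0.25] 1.57 [ 0.3052  0.3141  1.3823 -0.      1.4451  0.3052]
[0.52, 0.28, 0.25] 3.14 [ 0.3052  0.3141  1.3823 -0.      1.4451 -1.2656]
[0.52, 0.28, 0.25] -1.57 [ 0.3052  0.3141  1.3823 -0.      1.4451 -2.8364]
[0.55, -0.015, 0.25] 0 [-0.23    0.24    1.4826 -0.      1.419   1.3408]
[0.55, -0.015, 0.25] 1.57 [-0.23    0.24    1.4826 -0.      1.419  -0.23  ]
[0.55, -0.015, 0.25] 3.14 [-0.23    0.24    1.4826 -0.      1.419  -1.8008]
[0.55, -0.015, 0.25] -1.57 [-0.23    0.24    1.4826 -0.      1.419   2.9116]
```

Run:
```python
from h import *
np.set_printoptions(precision=4,suppress=True)
for k,p in (("cover",[.52-.055,.28,.18]),("ctrl",[.55-.055,-.017,.23])):
    r.move_pose(p,down(0)); 
    ci=r.camera_info("wrist"); im=r.camera("wrist"); cv2.imwrite(f"pics/w_{k}.png",im[:,:,::-1])
    np.savez(f"w_{k}.npz",im=im,**{a:ci[a] for a in ci})
    print(r.read_state()["t"])
    qs=("cover_plate","cover_dial") if k=="cover" else ("controller","shaft_tip")
    for q in qs:
        for d in r.search_frame("wrist",q)[:2]:
            w=c2w(ci,d["position"]);print(q,round(d["confidence"],2),w,w2px(ci,w)[0])
```

```text
2.625
cover_plate 0.87 [ 0.5203  0.2919 -0.0007] [269.2555 116.9485]
3.9333
controller 0.51 [ 0.5611 -0.2654  0.0205] [540.6236 104.6453]
shaft_tip 0.43 [ 0.5632 -0.0107  0.0902] [275.374  102.4826]
```

View pics/w_cover.png

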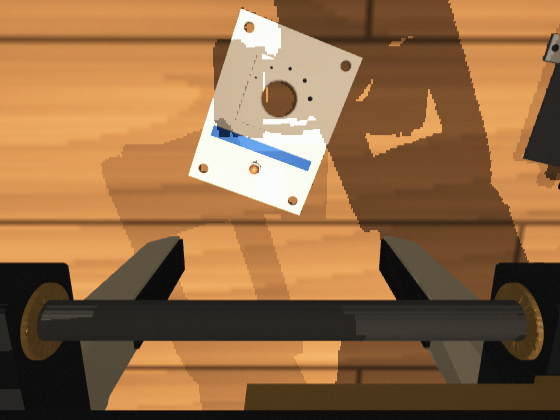

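View pics/w_ctrl.png

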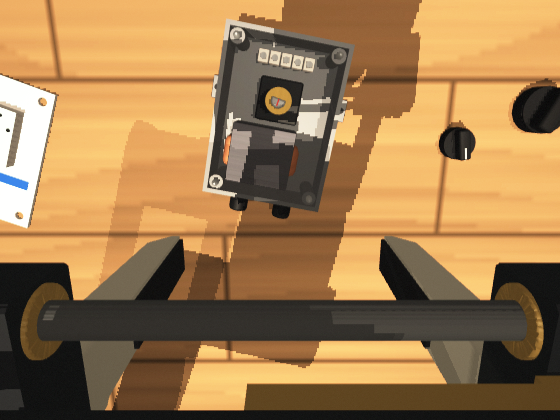

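Run:
```python
import numpy as np,cv2
for k,(u0,v0,u1,v1),f in (("cover",(180,0,370,220),2.7),("ctrl",(195,10,365,230),2.7)):
    im=np.load(f"w_{k}.npz")["im"][:,:,::-1]
    cv2.imwrite(f"pics/z_{k}.png",cv2.resize(im[v0:v1,u0:u1],None,fx=f,fy=f,interpolation=cv2.INTER_CUBIC))
im=np.load("w_ctrl.npz")["im"][:,:,::-1]
cv2.imwrite("pics/z_shaft.png",cv2.resize(im[75:130,245:315],None,fx=10,fy=10,interpolation=cv2.INTER_NEAREST))
```

```text
(no output)
```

View pics/z_cover.png

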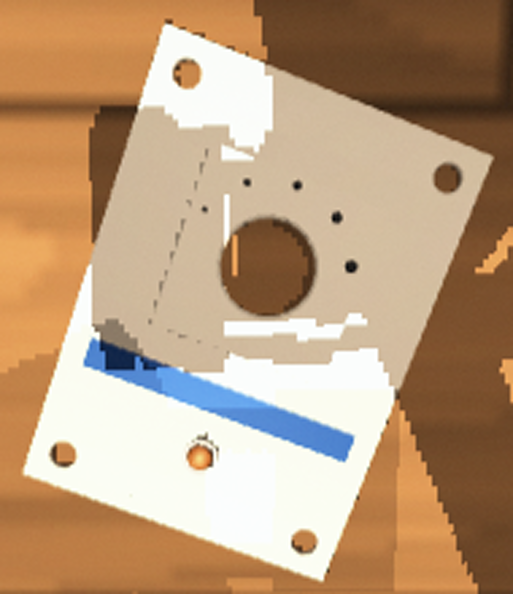

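View pics/z_ctrl.png

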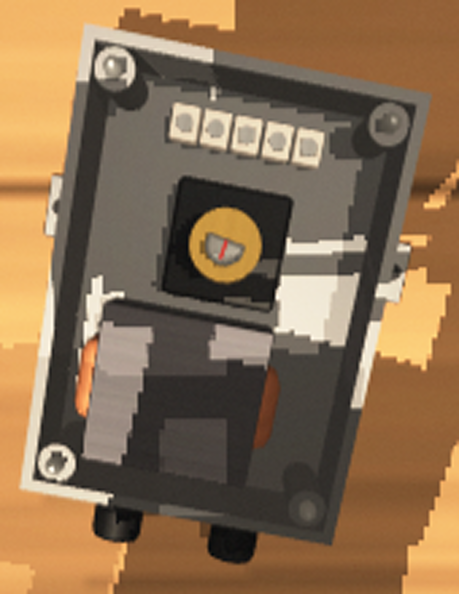

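View pics/z_shaft.png

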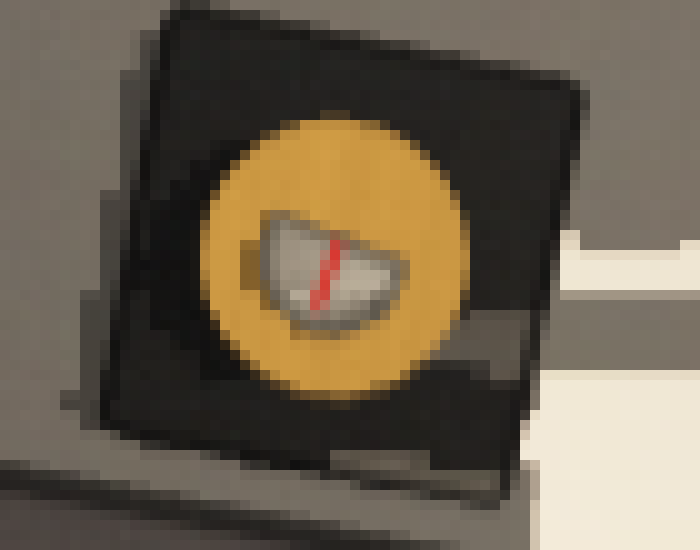

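```bash
cat >> h.py <<'E'
def fit2d(local,world):
    "rigid local->world xy; returns centre(xy), yaw, residuals"
    L=np.array(local,float);W=np.array(world,float)[:,:2]
    lc,wc=L.mean(0),W.mean(0);A=L-lc;B=W-wc
    yaw=np.arctan2((A[:,0]*B[:,1]-A[:,1]*B[:,0]).sum(),(A*B).sum())
    R=np.array([[np.cos(yaw),-np.sin(yaw)],[np.sin(yaw),np.cos(yaw)]])
    t=wc-R@lc
    return t,yaw,W-(L@R.T+t)
E
python3 - <<'E'
from h import *
np.set_printoptions(precision=4,suppress=True)
ld=lambda k:np.load(f"w_{k}.npz")
corn=[[.075,.055],[.075,-.055],[-.075,-.055],[-.075,.055]]
pin=[[.064,.044],[.064,-.044],[-.064,-.044],[-.064,.044]]
def go(nm,k,px,off,z,loc):
    p=np.array(px)/2.7+off-.5*(1-1/2.7)
    w=px2w(ld(k),p,z); t,y,res=fit2d(loc,w)
    d=np.linalg.norm(w[0]-w[1]),np.linalg.norm(w[1]-w[2])
    print(nm,t,y,"res mm\n",res*1e3,d)
go("cover corners","cover",[(166,22),(493,156),(324,580),(23,474)],(180,0),.004,corn)
go("cover holes","cover",[(187,73),(447,177),(304,542),(63,453)],(180,0),.004,pin)
go("ctrl corners","ctrl",[(87,25),(431,94),(330,545),(21,488)],(195,10),.055,corn)
go("ctrl pins","ctrl",[(116,65),(389,122),(307,508),(57,461)],(195,10),.063,pin)
c=ld("ctrl")
a=px2w(c,[(245+33.5/1-.5,75+24-.5),(245+31.7-.5,75+31-.5)],.086); print("red line",a, np.arctan2(*(a[0]-a[1])[1::-1]))
fl=px2w(c,[(245+27.5-.5,75+21.5-.5),(245+40.5-.5,75+26.5-.5)],.086-.0);print("flat",fl,np.arctan2(*(fl[0]-fl[1])[1::-1])-np.pi/2)
sp=px2w(c,[(245+33.6-.5,75+26-.5)],.076);print("washer",sp)
E
```

```text
cover corners [0.5193 0.2892] -0.35443549525581497 res mm
 [[ 0.0648 -0.3581]
 [-0.2419  0.4283]
 [ 0.3433 -0.137 ]
 [-0.1662  0.0668]] (np.float64(0.1093702735511231), np.float64(0.14925538127212085))
cover holes [0.5194 0.2895] -0.35683946230170416 res mm
 [[-0.3491 -0.1249]
 [ 0.0248  0.3574]
 [-0.046   0.021 ]
 [ 0.3704 -0.2535]] (np.float64(0.08741767255254748), np.float64(0.12794932004838497))
ctrl corners [ 0.547  -0.0095] -0.18733858402147252 res mm
 [[-0.7876 -0.6725]
 [-0.0171  0.6653]
 [ 0.4822  0.6388]
 [ 0.3225 -0.6315]] (np.float64(0.10854331095164413), np.float64(0.14950456000451084))
ctrl pins [ 0.5482 -0.0097] -0.18749070028794199 res mm
 [[-1.7958 -1.1391]
 [-1.5512  1.9688]
 [ 1.8236  0.9596]
 [ 1.5234 -1.7893]] (np.float64(0.08490166629663655), np.float64(0.12449679653615903))
red line [[ 0.5662 -0.0127  0.086 ]
 [ 0.5608 -0.0113  0.086 ]] -0.26161067357418105
flat [[ 0.5681 -0.008   0.086 ]
 [ 0.5643 -0.0183  0.086 ]] -0.3550612401738129
washer [[ 0.5647 -0.0127  0.076 ]]
```

Run:
```python
from h import *
np.set_printoptions(precision=4,suppress=True)
y=-.355; p=np.array([.5362,.2830,.06])
r.move_pose(p,down(y)); 
r.move_l([p[0],p[1],.0065],vel=.1)
print(r.read_state()["ft_force"])
r.set_gripper(.05,grip_force=30); s=r.read_state(); print(s["gripper_width"],s["ft_force"],s["ee_pos"],s["t"])
r.move_l([p[0],p[1],.11],vel=.2)
r.dwell(.2)
s=r.read_state();ci=r.camera_info("wrist"); im=r.camera("wrist"); cv2.imwrite("pics/w_held.png",im[:,:,::-1])
np.savez("w_held.npz",im=im,pos=s["ee_pos"],rot=s["tcp_rot"],**{a:ci[a] for a in ci})
print(s["gripper_width"],s["ft_force"],s["t"])
im=r.camera("side"); cv2.imwrite("pics/side_held.png",cv2.resize(im[50:290,80:320,::-1],None,fx=2.4,fy=2.4))
```

```text
[ 0.0363 -0.5771  0.1116]
0.05756431577771818 [-0.5066  0.1709  1.3824] [0.5362 0.283  0.0066] 6.6833
0.057665526802011556 [-0.667  -0.293  -1.7499] 7.55
```

View pics/w_held.png

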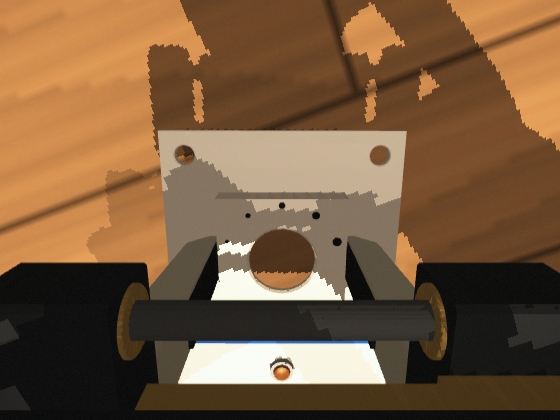

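View pics/side_held.png

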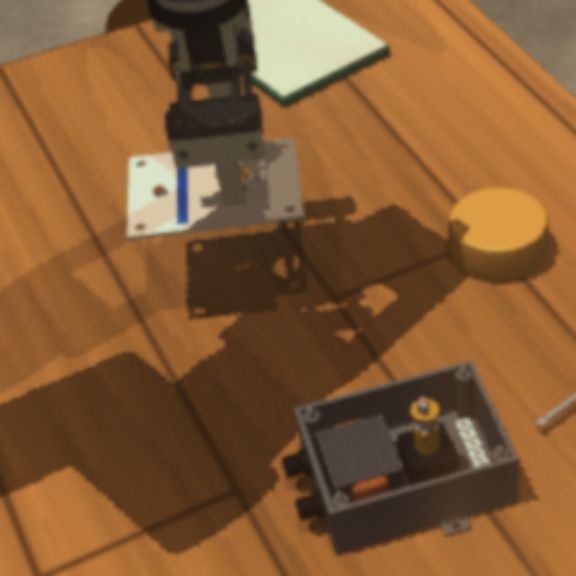

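Run:
```python
from h import *
np.set_printoptions(precision=4,suppress=True)
d=np.load("w_held.npz"); im=d["im"]
c=cv2.resize(im[120:270,150:415,::-1],None,fx=3,fy=3,interpolation=cv2.INTER_CUBIC); cv2.imwrite("pics/z_held.png",c)
pix=[(184.5,155),(380,155),(158,131),(407,131)]
w=px2w(d,pix,d["pos"][2]-.0066+.004)
print((w-d["pos"])@d["rot"])
```

```text
[[ 0.046  -0.0435  0.0024]
 [ 0.046   0.0439  0.0026]
 [ 0.0565 -0.0545  0.0023]
 [ 0.0566  0.0551  0.0026]]
```

View pics/z_held.png

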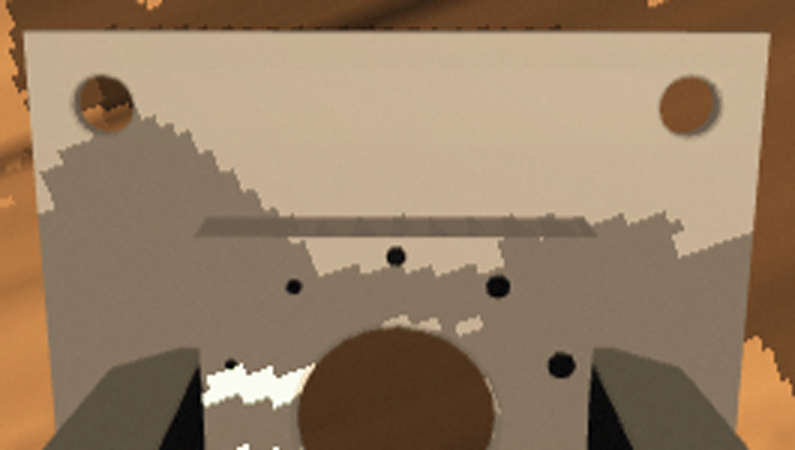

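Run:
```python
from h import *
np.set_printoptions(precision=4,suppress=True)
p=[.5647,-.0128]
r.move_pose([*p,.13],down(-.187)); r.move_l([*p,.079],vel=.1,until_force=8)
r.dwell(.1)
s=r.read_state();ci=r.camera_info("wrist"); im=r.camera("wrist"); cv2.imwrite("pics/w_over.png",im[:,:,::-1])
np.savez("w_over.npz",im=im,pos=s["ee_pos"],rot=s["tcp_rot"],**{a:ci[a] for a in ci})
print(s["gripper_width"],s["ft_force"],s["ee_pos"],s["t"])
cv2.imwrite("pics/z_over.png",cv2.resize(im[110:280,140:420,::-1],None,fx=2.8,fy=2.8,interpolation=2))
```

```text
0.057556689901052956 [-0.0972  0.3099 -2.7196] [ 0.5655 -0.0128  0.0799] 9.55
```

View pics/z_over.png

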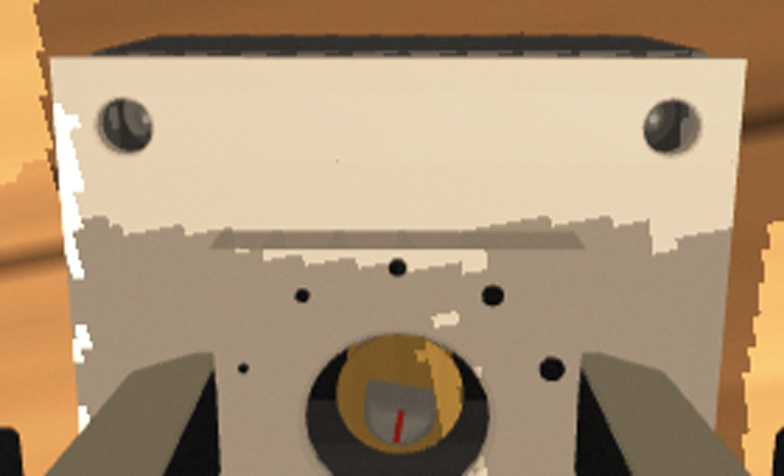

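Run:
```python
from h import *
np.set_printoptions(precision=4,suppress=True)
p=[.5647,-.0128]
print(r.move_l([*p,.060],vel=.03,until_force=10))
s=r.read_state();print(s["gripper_width"],s["ft_force"],s["moment"],s["ee_pos"],s["t"])
r.dwell(.1)
s=r.read_state();print(s["gripper_width"],s["ft_force"],s["moment"],s["ee_pos"],s["t"])
im=r.camera("wrist");cv2.imwrite("pics/z_on.png",cv2.resize(im[110:280,140:420,::-1],None,fx=2.8,fy=2.8,interpolation=2))
im=r.camera("side");cv2.imwrite("pics/side_on.png",cv2.resize(im[150:310,170:320,::-1],None,fx=3.6,fy=3.6,interpolation=2))
```

```text
True
0.057787329980150175 [-1.2148  0.6379  4.7306] [0.0531 0.2499 0.1   ] [ 0.5644 -0.0128  0.0614] 10.175
0.057896447801874015 [-0.1297  0.2104  5.2015] [0.0183 0.1943 0.1218] [ 0.5643 -0.0128  0.0614] 10.275
```

View pics/z_on.png

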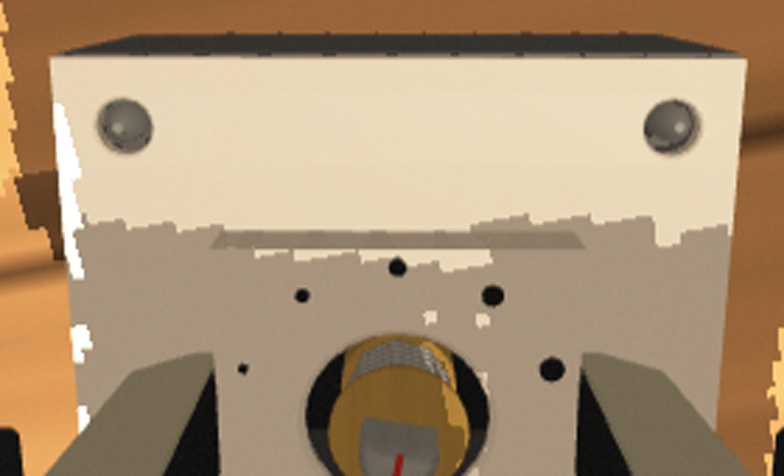

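View pics/side_on.png

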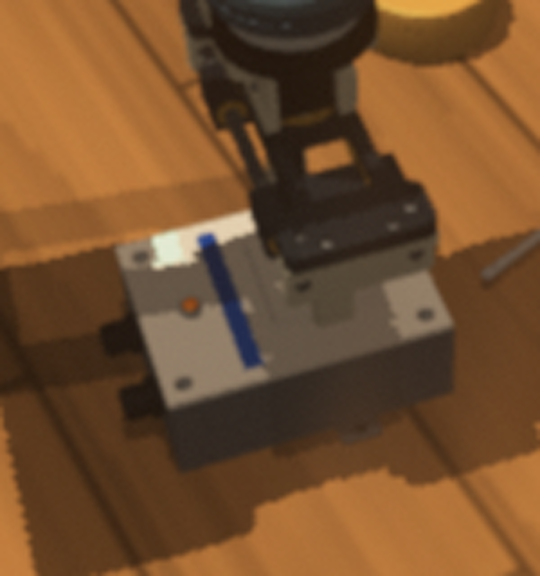

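Run:
```python
from h import *
np.set_printoptions(precision=4,suppress=True)
p=np.array([.5643,-.0128])
r.set_gripper(.085); s=r.read_state();print(s["ft_force"],s["gripper_width"])
r.move_l([*p,.13],vel=.2)
def shot(k):
    s=r.read_state();ci=r.camera_info("wrist"); im=r.camera("wrist"); cv2.imwrite(f"pics/w_{k}.png",im[:,:,::-1])
    np.savez(f"w_{k}.npz",im=im,pos=s["ee_pos"],rot=s["tcp_rot"],**{a:ci[a] for a in ci})
    print(k,s["t"],s["ee_pos"]); return ci
R=down(-.187)
r.move_pose([*(p-.055*R[:2,0]),.2],R); shot("seated")
ci=None
r.move_pose([.56-.055,-.275,.13],down(0)); ci=shot("knob")
for d in r.search_frame("wrist","knob_center")[:3]:
    w=c2w(ci,d["position"]);print(round(d["confidence"],2),w,w2px(ci,w)[0])
```

```text
[-0.2221  0.144  -0.2704] 0.08518665808973351
seated 11.9833 [ 0.5097 -0.0024  0.1993]
knob 13.125 [ 0.5051 -0.2741  0.1295]
0.89 [ 0.5592 -0.27    0.0176] [276.6485 122.7903]
0.58 [ 0.528  -0.1961  0.0172] [177.6367 165.4805]
```

View pics/w_seated.png

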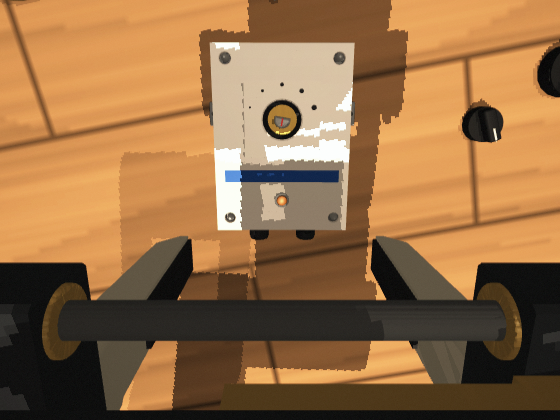

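View pics/w_knob.png

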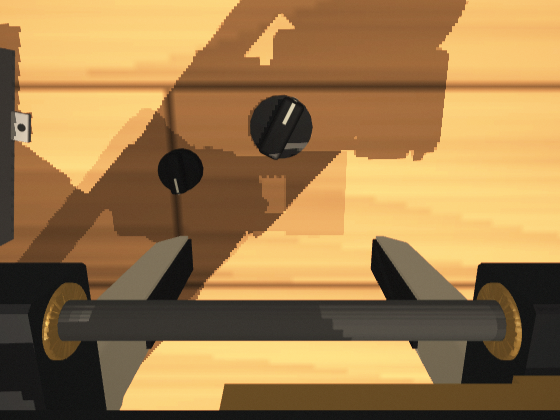

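Run:
```python
import numpy as np,cv2
im=np.load("w_knob.npz")["im"][:,:,::-1]
c=im[85:165,240:325].astype(float); c=np.clip(255*(c/255)**.5,0,255).astype(np.uint8)
cv2.imwrite("pics/z_knob.png",cv2.resize(c,None,fx=7,fy=7,interpolation=2))
im=np.load("w_seated.npz")["im"][:,:,::-1]
cv2.imwrite("pics/z_shaft2.png",cv2.resize(im[95:145,257:307],None,fx=11,fy=11,interpolation=0))
cv2.imwrite("pics/z_seated.png",cv2.resize(im[35:245,200:365],None,fx=2.8,fy=2.8,interpolation=2))
```

```text
(no output)
```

View pics/z_knob.png

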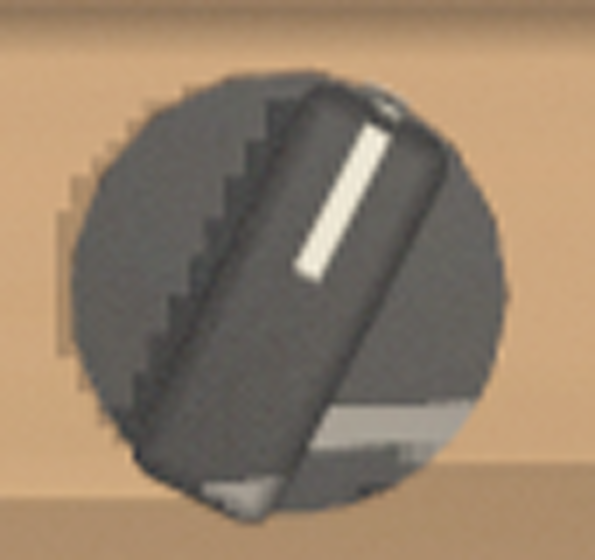

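View pics/z_shaft2.png

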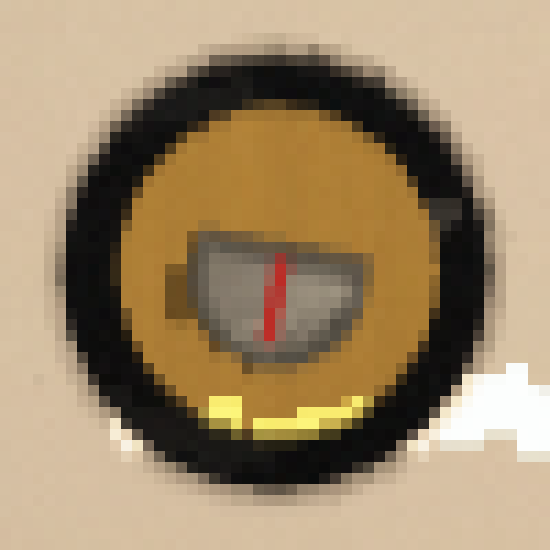

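View pics/z_seated.png

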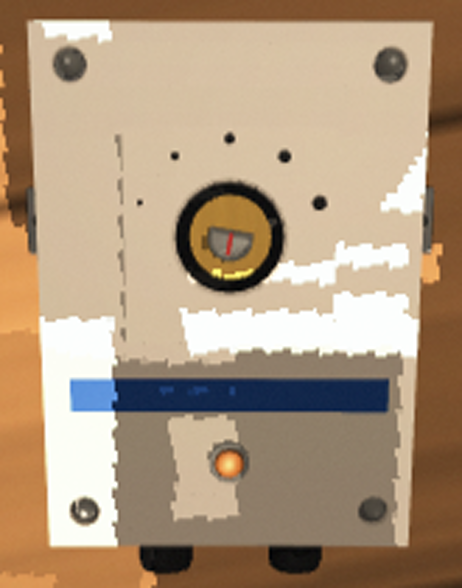

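Run:
```python
from h import *
np.set_printoptions(precision=4,suppress=True)
d=np.load("w_knob.npz")
cv=lambda l,f,off:(np.array(l,float)+.5)/f-.5+np.array(off)
ang=lambda a:np.degrees(np.arctan2(*(a[0]-a[1])[1::-1]))
k=lambda l,z:px2w(d,cv(l,7,(240,85)),z)
print("hub",k([(290,292),(73,292),(507,292),(290,70),(290,515)],.019)[:,:2])
for n,l in (("ptr",[(377,130),(308,272)]),("right",[(445,175),(280,490)]),("left",[(310,90),(140,440)])):
    a=k(l,.037); print(n,a[:,:2],ang(a))
print("bar mid",(k([(310,90),(140,440)],.037).mean(0)+k([(445,165),(275,510)],.037).mean(0))/2)
d=np.load("w_seated.npz"); k=lambda l,z:px2w(d,cv(l,11,(257,95)),z)
a=k([(281,255),(269,340)],.086);print("red",a,ang(a))
a=k([(190,235),(370,258)],.0845);print("flat",a,ang(a)-90, "mid",a.mean(0))
a=k([(280,268)],.076);print("washer",a)
a=k([(278,268)],.071);print("dialhole",a)
# cover fit
pp=cv([(34,22),(431,22),(407,545),(50,545)],2.8,(200,35))
w=px2w(d,pp,.059);corn=[[.075,.055],[.075,-.055],[-.075,-.055],[-.075,.055]]
print("plate",fit2d(corn,w))
```

```text
hub [[ 0.5568 -0.2731]
 [ 0.5568 -0.2508]
 [ 0.5568 -0.2955]
 [ 0.5789 -0.2731]
 [ 0.5338 -0.2731]]
ptr [[ 0.5731 -0.2814]
 [ 0.5599 -0.2749]] -26.25370158361897
right [[ 0.569  -0.2879]
 [ 0.5389 -0.2722]] -27.630514524306648
left [[ 0.5768 -0.2751]
 [ 0.5438 -0.2585]] -26.628595845287247
bar mid [ 0.5568 -0.2733  0.037 ]
red [[ 0.5663 -0.0132  0.086 ]
 [ 0.561  -0.0114  0.086 ]] -18.88810995360181
flat [[ 0.5686 -0.0075  0.0845]
 [ 0.5649 -0.019   0.0845]] -17.815281839358136 mid [ 0.5668 -0.0133  0.0845]
washer [[ 0.565  -0.0129  0.076 ]]
dialhole [[ 0.5648 -0.0128  0.071 ]]
plate (array([ 0.5465, -0.0094]), np.float64(-0.1915014021512683), array([[-0.0009, -0.0014],
       [ 0.0001,  0.0012],
       [ 0.0007,  0.0004],
       [ 0.0001, -0.0002]]))
```

Run:
```python
from h import *
np.set_printoptions(precision=4,suppress=True)
p=[.5568,-.2732]; y=-.468
r.set_gripper(.05,grip_force=30)
r.move_pose([*p,.07],down(y)); r.move_l([*p,.0208],vel=.08,until_force=6)
s=r.read_state();print(s["ee_pos"],s["ft_force"])
r.set_gripper(.010); s=r.read_state(); print(s["gripper_width"],s["ft_force"],s["ee_pos"],s["tcp_rot"][:2,0],s["t"])
r.move_l([*p,.10],vel=.2); r.dwell(.1)
s=r.read_state();ci=r.camera_info("wrist"); im=r.camera("wrist"); cv2.imwrite("pics/w_kheld.png",im[:,:,::-1])
np.savez("w_kheld.npz",im=im,pos=s["ee_pos"],rot=s["tcp_rot"],**{a:ci[a] for a in ci})
print(s["gripper_width"],s["ft_force"],s["t"])
im=r.camera("side"); cv2.imwrite("pics/side_kheld.png",cv2.resize(im[180:380,200:400,::-1],None,fx=2.8,fy=2.8,interpolation=2))
```

```text
[ 0.5569 -0.2734  0.0208] [ 0.3407 -0.9713 -0.1245]
0.015608343147277446 [ 0.0177 -0.0146  0.8348] [ 0.5568 -0.2733  0.021 ] [ 0.8925 -0.4511] 15.9583
0.01563028991686987 [-0.0954 -0.4785 -1.3688] 16.6083
```

View pics/w_kheld.png

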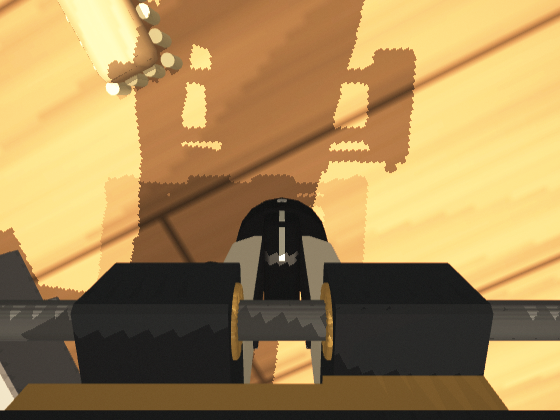

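View pics/side_kheld.png

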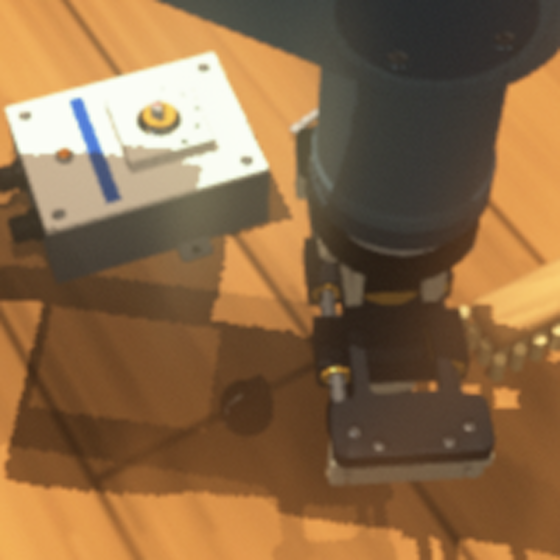

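Run:
```python
from h import *
np.set_printoptions(precision=4,suppress=True)
d=np.load("w_kheld.npz"); im=d["im"][:,:,::-1]
c=np.clip(255*(im[185:305,215:350]/255.)**.45,0,255).astype(np.uint8)
cv2.imwrite("pics/z_kheld.png",cv2.resize(c,None,fx=5.5,fy=5.5,interpolation=2))
for z,dx in ((-.002,23),(.016,21)):
    for x in (-3,0,3):
        P=d["pos"]+d["rot"]@np.array([(dx+x)/1e3,0,-z]); print(z,x,w2px(d,P)[0], (w2px(d,P)[0]-[215,185])*5.5)
```

```text
-0.002 -3 [281.6242 210.9853] [366.4331 142.919 ]
-0.002 0 [281.6265 204.749 ] [366.4458 108.6193]
-0.002 3 [281.6288 198.4577] [366.4586  74.0175]
0.016 -3 [281.6262 227.7306] [366.4439 235.0184]
0.016 0 [281.6287 220.9036] [366.458  197.4696]
0.016 3 [281.6313 214.0099] [366.4722 159.5543]
```

View pics/z_kheld.png

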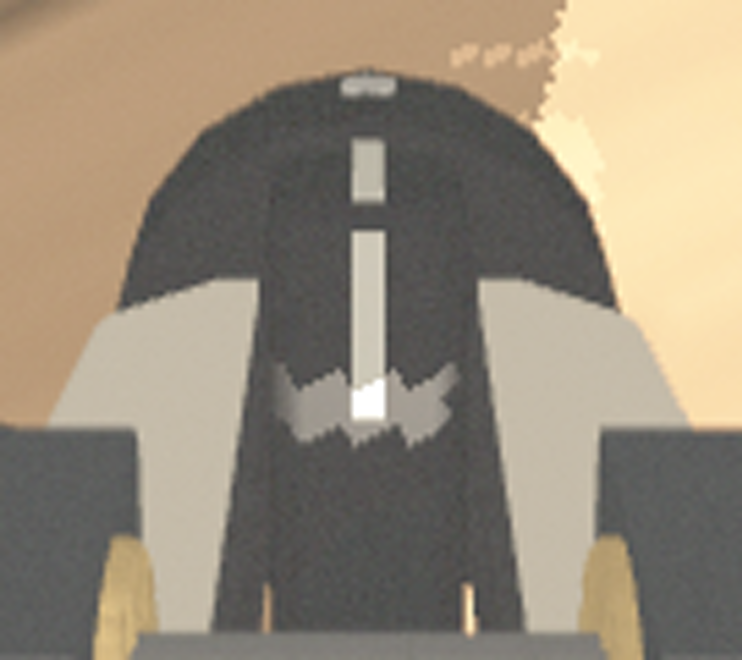

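Run:
```python
from h import *
d=np.load("w_kheld.npz")
for z,dx in ((-.021,22),(-.021,23),(-.002,21),(-.002,20),(.016,19),(.016,20)):
        P=d["pos"]+d["rot"]@np.array([dx/1e3,0,-z]); print(z,dx, ((w2px(d,P)[0]-[215,185])*5.5).round())
P=d["pos"]+d["rot"]@np.array([0,0,.021]); print("axis bottom tool0 world",P)
# silhouette profile of hub bottom: dark columns
im=d["im"].astype(int).sum(2)
for u in range(255,312,6):
    col=im[190:260,u]; print(u,190+np.argmax(col<140),end="; ")
```

```text
-0.021 22 [366.  64.]
-0.021 23 [366.  54.]
-0.002 21 [366. 132.]
-0.002 20 [366. 143.]
0.016 19 [366. 223.]
0.016 20 [366. 210.]
axis bottom tool0 world [ 0.55558749 -0.27231453  0.07706118]
255 207; 261 203; 267 200; 273 199; 279 198; 285 198; 291 199; 297 201; 303 204; 309 208;
```

Run:
```python
from h import *
np.set_printoptions(precision=4,suppress=True)
def st(k):
    s=r.read_state(); print(k,round(s["t"],2),s["ee_pos"],"z-axis",s["tcp_rot"][:2,2],"yaw",round(np.arctan2(s["tcp_rot"][1,0],s["tcp_rot"][0,0]),4),"F",s["ft_force"],"M",s["moment"]); return s
st("now")
p=[.5652,-.0129]; R=down(-.319)
r.move_l([.5568,-.2732,.135],vel=.2)
r.move_pose([*p,.135],R); r.move_l([*p,.115],vel=.1); r.dwell(.2); st("above")
print(r.move_l([*p,.0975],vel=.02,until_force=4)); r.dwell(.1); st("down")
for n in ("side","wrist"):
    im=r.camera(n); cv2.imwrite(f"pics/{n}_ins.png",cv2.resize(im[120:300,170:350,::-1],None,fx=3,fy=3,interpolation=2) if n=="side" else im[:,:,::-1])
```

```text
now 16.71 [ 0.5558 -0.2725  0.0981] z-axis [-0.0028  0.0021] yaw -0.468 F [-0.1042 -0.0335 -0.4881] M [-0.0038  0.1865 -0.0015]
above 18.6 [ 0.5657 -0.0134  0.1155] z-axis [ 0.001  -0.0002] yaw -0.3196 F [-0.3184 -0.4244 -0.2781] M [ 0.0434  0.1525 -0.043 ]
False
down 19.73 [ 0.5653 -0.0129  0.0977] z-axis [ 0.0002 -0.0001] yaw -0.319 F [-0.3011  0.2495 -0.8055] M [ 0.0234  0.1564 -0.0081]
```

View pics/side_ins.png

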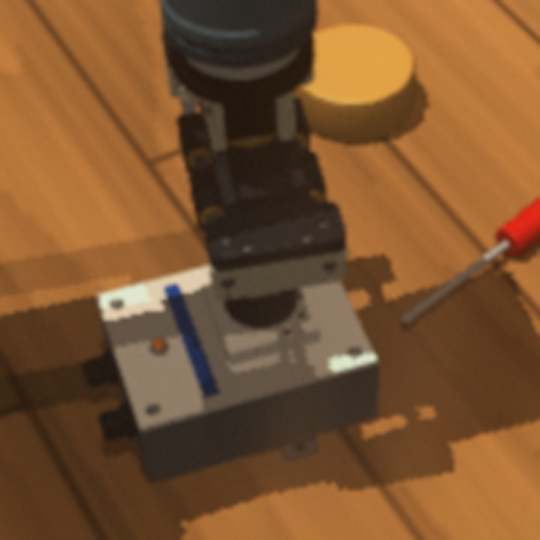

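View pics/wrist_ins.png

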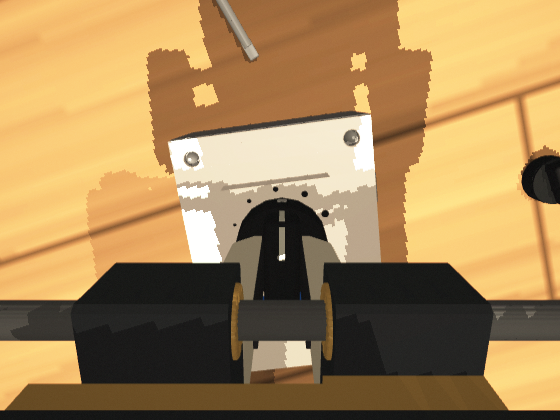

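Run:
```python
from h import *
np.set_printoptions(precision=4,suppress=True)
def st(k):
    s=r.read_state(); print(k,round(s["t"],2),s["ee_pos"],"F",s["ft_force"],"M",s["moment"],s["gripper_width"]); return s
p=[.5653,-.0129]
for z in (.0955,.0935,.0925):
    print(r.move_l([*p,z],vel=.02)); r.dwell(.15); st(z)
print(r.move_l([*p,.0880],vel=.01,until_force=8)); r.dwell(.3); st("press")
```

```text
False
0.0955 20.23 [ 0.5656 -0.013   0.0958] F [ 0.384  -0.8643  1.4457] M [0.0563 0.0686 0.0116] 0.01590382643781314
False
0.0935 20.62 [ 0.5656 -0.013   0.0938] F [ 0.7777 -1.1468  3.9326] M [0.033  0.0484 0.0173] 0.015870030671704147
False
0.0925 21.02 [ 0.5656 -0.013   0.0927] F [ 0.2492 -0.0762  5.4472] M [ 0.0462  0.04   -0.0153] 0.015859275940585862
True
press 21.6 [ 0.5657 -0.013   0.0922] F [-1.0174  0.3849  5.3756] M [ 0.0498  0.3073 -0.0006] 0.015437557413118306
```

Run:
```python
from h import *
np.set_printoptions(precision=4,suppress=True)
def st(k):
    s=r.read_state(); print(k,round(s["t"],2),s["ee_pos"],"F",s["ft_force"],"M",s["moment"],s["gripper_width"]); return s
p=[.5654,-.0129]
for z in (.0915,.0910,.0905):
    print(r.move_l([*p,z],vel=.01,until_force=20)); r.dwell(.3); s=st(z)
    if s["ft_force"][2]>14: break
```

```text
False
0.0915 22.15 [ 0.5656 -0.013   0.0919] F [-0.1097  0.1316  6.2615] M [ 0.0578  0.1632 -0.0229] 0.015445459332229105
False
0.091 22.7 [ 0.5657 -0.013   0.0919] F [-0.7569  0.9007 10.6862] M [0.0582 0.3834 0.0044] 0.01575140473312004
False
0.0905 23.25 [ 0.5657 -0.013   0.0919] F [-3.4727  0.2616 13.1351] M [ 0.1468  0.6334 -0.0089] 0.015862359501353132
```

Run:
```python
from h import *
for n in ("side","wrist","scene"):
    im=r.camera(n); ci=r.camera_info(n)
    if n=="wrist":
        np.savez("w_fin.npz",im=im,**{a:ci[a] for a in ci}); c=im[90:290,150:410]; c=np.clip(255*(c/255.)**.55,0,255).astype(np.uint8);c=cv2.resize(c,None,fx=3,fy=3,interpolation=2)
    elif n=="side": c=cv2.resize(im[140:320,180:400],None,fx=3.2,fy=3.2,interpolation=2)
    else: c=im
    cv2.imwrite(f"pics/{n}_fin.png",c[:,:,::-1])
s=r.read_state();print(s["t"],s["ee_pos"],s["ft_force"])
```

```text
23.4 [ 0.56567045 -0.01298395  0.09190439] [-1.4082768   0.81752203 13.14193276]
```

View pics/wrist_fin.png

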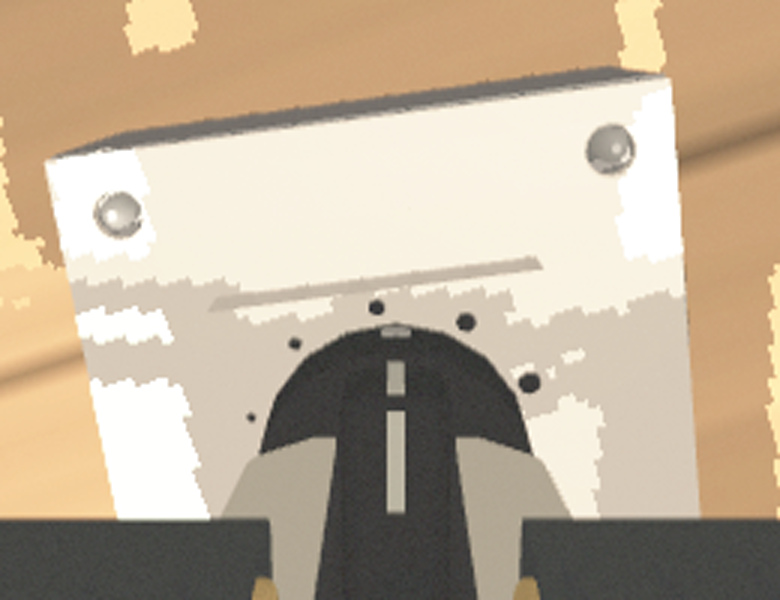

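View pics/side_fin.png

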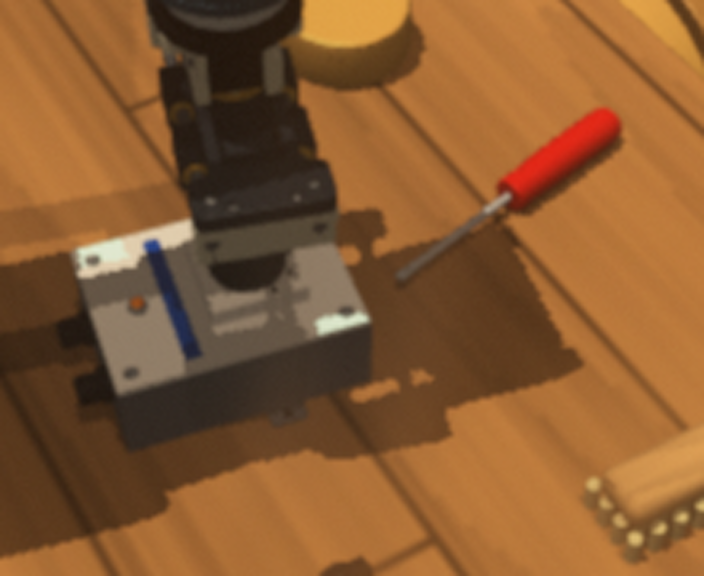

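View pics/scene_fin.png

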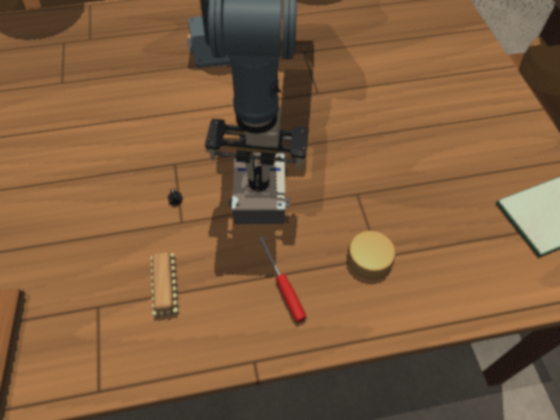

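Run:
```python
from cell import r
print(r.sign_off()); s=r.read_state(); print(s["t"],s["ee_pos"],s["ft_force"])
```

```text
the job is handed in; nothing more can be done
None
the job is handed in; nothing more can be done
```

I seated the cover on the four pins, and the larger black knob is on the D-shaft, held pressed home by the gripper. I handed the job in at about 23.4 s; the sign-off gives no verdict.

- **Cover:** It made contact with its underside about 55 mm above the bench. The pins show in all four holes, and the plate looks flush with the housing in the wrist and side pictures.
- **Which knob:** I took the larger one at scene pixel (141, 215) and left the smaller look-alike at (173, 197).
- **Knob fit:** I gripped it by its bar and turned it to the shaft's measured angle of about -18°. It slid on with no jamming force.
- **Pressed home:** The spring force built up as described. The knob then stopped against the dial with the underside about 71 mm up, judged from the gripper's height. Further pushing only raised the force, to about 13 N, which is the hold now.
- **Other items:** The cheese, screwdriver and brush look unmoved in the last scene picture.

**Checks that disagreed:**
- The red line and the flat gave the shaft's angle as -15° and -20° in the first picture, but -19° and -18° in the second, which I used. The fit allows about 8°.
- The first pin fit was 2–3% short, because I had marked the pin bosses. I used the rim corners instead.
- The knob sat roughly 0.7 mm off-centre along its bar in the grip, which I partly corrected for.
- The last wrist picture shows no visible knob slip, but it could not reveal a slip of 1 mm or so.

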